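Sweep the pattern tiles off the light box into the empty tray

TASK

Clear the light box for the next child: sweep all four coloured acrylic tiles across its top and off its edge into the empty yellow tray beside it. Slide the tiles, do not pick them up, and leave the paint pot, the tape rolls and everything else where they stand.

Things in the scene. Friction and masses are not known exactly. Their poses are not given: they have to be found in the camera images.
- light_box: A4 light box fixed on the table: plywood case with a white opal top flush with its rim, no raised edge; 240 mm (its x) by 340 mm (its y), top 55 mm above the table, flat and smooth; origin: centre of its underside at table height. The two trays stand against its two short sides, at +y and -y
- tray: the empty yellow plastic tray, fixed, standing against one short side of the light box (its +y or -y side, which varies); 240 mm (x) by 115 mm (y), same yaw as the light box, walls 4 mm thick and 35 mm high, so their rim is 20 mm below the light box's top; floor 4 mm thick; 1 mm gap to the box; origin: centre of its underside at table height
- crayon_tray: an equal tray in blue, fixed, against the other short side, filled with chunky crayons lying flat (nothing in it higher than its 35 mm rim); origin: centre of its underside. Not for tiles
- red_tile: acrylic pattern tile, red square 40 x 40 mm, 10 mm thick, about 20 g, lying loose and flat on the light box; origin: centre of its underside, z up, x and y along its sides
- blue_tile: acrylic pattern tile, blue square 40 x 40 mm, 10 mm thick, about 20 g, lying loose and flat on the light box; origin: centre of its underside, z up, x and y along its sides
- green_tile: acrylic pattern tile, green hexagon, 50 mm over the corners and 43 mm over the flats, 10 mm thick, about 20 g, lying loose and flat on the light box; origin: centre of its underside, z up, flats face its own y axis
- purple_tile: acrylic pattern tile, purple hexagon, 50 mm over the corners and 43 mm over the flats, 10 mm thick, about 20 g, lying loose and flat on the light box; origin: centre of its underside, z up, flats face its own y axis
- paint_pot: pink paint pot with white cap standing loose on the middle of the light box among the tiles: 36 mm diameter, 40 mm high, about 70 g; origin: centre of its underside. To be left alone
- washi_roll: small orange roll of tape lying flat and loose on the middle of the light box among the tiles: 50 mm outer diameter, 18 mm high, about 40 g; origin: centre of its underside. To be left alone
- scissors: scissors with orange handles lying loose on the table to the left or right of the trays, 145 mm long, 10 mm high; origin near the pivot, blades along its x. To be left alone
- masking_roll: white tape roll lying flat and loose on the table to the left or right of the trays, 90 mm diameter, 24 mm high; origin: centre of its underside. To be left alone
- marker_cup: white cup of markers standing loose on the table to the left or right of the trays, 76 mm diameter, markers up to 150 mm high; origin: centre of its underside. To be left alone
- paint_bottle: red paint bottle standing loose on the table to the left or right of the trays, 60 mm diameter, 160 mm high; origin: centre of its underside. To be left alone

How it is judged:
By the outcome, as a careful person would: the job done as asked, in the order asked, and still so for the second after the job is handed in, with the robot touching nothing.
It also fails if it takes over 67 s, if anything falls off the work surface, if the arm or the gripper's body presses on something with over 40 N, if the wrist force passes 120 N, or if a joint passes its speed limit or range.

ROBOT

A 6-joint arm with a two-finger parallel gripper is mounted at the origin on the work surface. World frame = base frame: x ahead of the robot, y to its left, z up, the work surface at z = 0. Lengths are in m, angles in rad, forces in N, time in s.
With the tool pointing down it reaches from about 0.425 to 0.925 m from the base axis. Payload 12.5 kg.
Tool frame: the origin (TCP) lies at the very end of the fingers, on their centre line; the grasp point (between the pads) lies 19 mm behind it; z points along the fingers, y is the line along which they close (so a half turn about z gives the same grasp; the last joint's range is limited). The gripper opens to 85 mm and grips with 20 to 120 N. Pads are 22 mm wide; open, the fingers measure 114 mm over their backs; the gripper's body (76 mm by 85 mm) begins 54 mm behind the grasp point. The pads swing forward as they close: fully open they stand 13 mm farther back than shut.
Start: joints at [-0.106, 0.491, 1.559, -0, 1.092, -0.106], TCP at [0.625, 0, 0.21] pointing down, gripper open.
Joint ranges: [-3.1, 3.1], [-0.84, 2.19], [0.05, 2.79], [-1.13, 4.28], [0.06, 2.93], [-2.69, 2.69]. Speed limits (rad/s): [2.22, 2.22, 2.79, 3.14, 3.14, 3.14].

INTERFACE

Orientations are given as a unit quaternion [w, x, y, z].
In Python, from bench import arm gives the robot as it stands.
- The arm moves only by the tool step_arm, never from a script. Its arguments are lists of equal length, an entry for each row: "jaw": the opening, from 0 (shut) to 1 (fully open); "offset": the shift along the tool's x, y, z in cm, a list of three; "turn": the turn, a rotation vector about the tool's x, y, z in rad, a list of three. In form: {"jaw": [jaw, ...], "offset": [[tx, ty, tz], ...], "turn": [[rx, ry, rz], ...]}. A call has 1 to 12 rows; each row is the pose to reach, as a shift and turn from the pose commanded when the call began, along the tool's axes at that moment; what a row does not reach only later rows make up. A row lasts 1/8 s, in which the tool goes at most 62.5 mm and 10.7 degrees, less where a joint would pass 70% of its speed; a pose out of reach is approached as far as the arm can. A call with a gripper value outside its range is refused whole. The fingers move at their own pace and stop on an object; "grip_force" is the grip in N (left out, the last holds). Time passes only in rows, so rows that repeat a pose let the fingers close. It gives the time, the measured TCP pose, the force, the opening and the grip force at its end, in the units of the state.
- arm.read_state(): the state, without advancing time (a new reading comes with each control period).
- arm.snapshot(name): name is "scene" or "side" or "wrist"; returns a dict with "frame" (384x512x3 uint8, red, green, blue), "vertical_fov" (degrees; the focal length in pixels is half the picture's height over the tangent of half this angle, whatever the lens; pixels are square), "cx", "cy" (the principal point, pixels), "D" ([k1, k2, p1, p2, k3] as OpenCV has them; the pictures are not rectified), "R" (3x3) and "t" (3): a world point X has camera coordinates R X + t. Camera axes: x right, y down, z forward; pixel columns grow to the right and rows downward; lengths in m; the calibration is good to about 2 mm. A picture is of the moment at which its call begins. There is no depth.
- arm.finish_job(): hands the job in; it is judged then, once.
The state is a dict: "clock": time; "qpos": joint angles; "qvel": joint speeds; "joint_efforts": joint torques, N m; "tcp_pos": TCP position; "tool_rot": TCP orientation; "contact_force": force on the tool from outside, world axes, zero at the start; "wrist_torque": the same for the moment, N m; "finger_gap": opening from 0.0 (shut) to 1.0 (fully open); "grasp_force": force on a finger pad.
Only numpy, scipy, OpenCV 4.12 (cv2) and the standard library are available. Lean on these libraries where they do the work, as an engineer would, in place of code of your own. Each camera call takes 0.05 s, during which the arm holds its last target. There are 200 camera calls.

## Working session

There is one attempt and no reset: what is moved stays moved. The work goes in short steps, Python scripts to look and compute and a tool call to move; the robot and the scene stay as the last step left them, time stands still between calls to the robot, and variables do not carry over. Pictures are saved under pics/ and viewed, at most 10 in all, crops included, and the job is handed in when it is done.

Besides the shell and the picture viewer there is one more tool, called after "Call:" as name(argument=value, ...), one argument or row to a line, values as JSON. step_arm: Moves the arm, as the interface text tells. Its arguments: {"type":"object","properties":{"jaw":{"type":"array"},"offset":{"type":"array"},"turn":{"type":"array"},"grip_force":{"type":"number"}},"required":["jaw","offset","turn"]}

```bash
mkdir -p pics
cat > h.py <<'E'
import numpy as np, cv2
from bench import arm
def snap(n):
    s=arm.snapshot(n); s['f']=s['frame'].shape[0]/2/np.tan(np.radians(s['vertical_fov'])/2)
    s['K']=np.array([[s['f'],0,s['cx']],[0,s['f'],s['cy']],[0,0,1]]); s['R']=np.array(s['R']); s['t']=np.array(s['t']); s['D']=np.array(s['D'],float)
    return s
def save(s,p,k=1): 
    cv2.imwrite(p,cv2.resize(cv2.cvtColor(s['frame'],cv2.COLOR_RGB2BGR),None,fx=k,fy=k,interpolation=cv2.INTER_CUBIC))
def cast(s,px,z):
    u=cv2.undistortPoints(np.array(px,float).reshape(-1,1,2),s['K'],s['D']).reshape(-1,2)
    d=np.c_[u,np.ones(len(u))]@s['R']; c=-s['R'].T@s['t']
    return c+d*((z-c[2])/d[:,2])[:,None]
E
python3 - <<'E'
from h import *
for n in ['scene','side','wrist']:
    s=snap(n); save(s,f'pics/{n}0.png',1.5); print(n,-s['R'].T@s['t'],s['R'][2])
print(arm.read_state())
E
```

```text
scene [1.53684455 0.29228752 1.17872481] [-0.64654021 -0.17998896 -0.74134319]
side [0.29998589 0.96216364 0.6389133 ] [ 0.22284905 -0.83454018 -0.50386604]
wrist [0.62455851 0.08309129 0.37399301] [-0.00174743 -0.32804768 -0.94465955]
{'clock': 0.15, 'qpos': array([-1.05627152e-01,  4.91394007e-01,  1.55931782e+00, -1.03151700e-05,
        1.09170365e+00, -1.05607420e-01]), 'qvel': array([-0.00027471, -0.00200756, -0.00125569,  0.00066654,  0.00023234,
       -0.00175622]), 'joint_efforts': array([ 2.22927323e-03, -6.18710160e+01, -2.61691117e+01, -6.12520193e-05,
        3.21192107e-03,  1.30420885e-04]), 'tcp_pos': array([6.24813312e-01, 2.29994414e-05, 2.09375941e-01]), 'tool_rot': array([-3.17084012e-04,  7.07112015e-01,  7.07101428e-01, -2.62182548e-04]), 'contact_force': array([-0.15778461, -0.02157319,  0.02178054]), 'wrist_torque': array([ 0.00920194, -0.01393166,  0.01429432]), 'grasp_force': 0.0, 'finger_gap': 0.9979032042313876}
```

View pics/scene0.png

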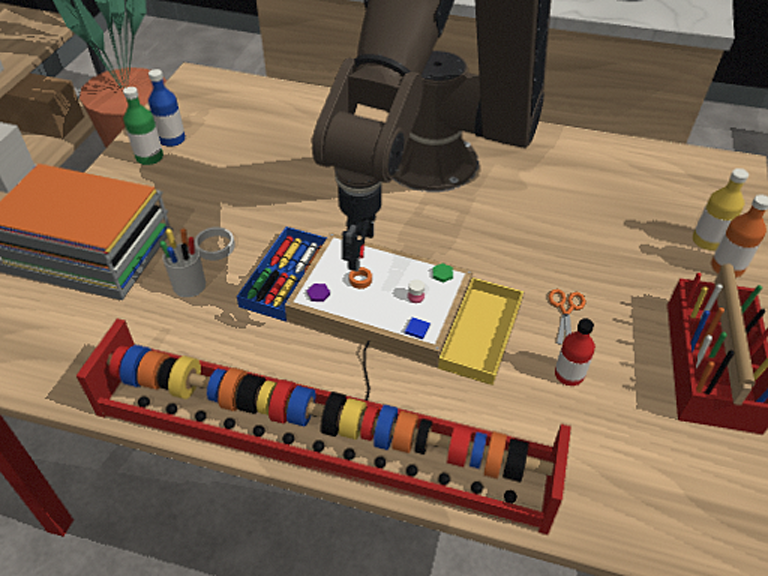

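View pics/wrist0.png

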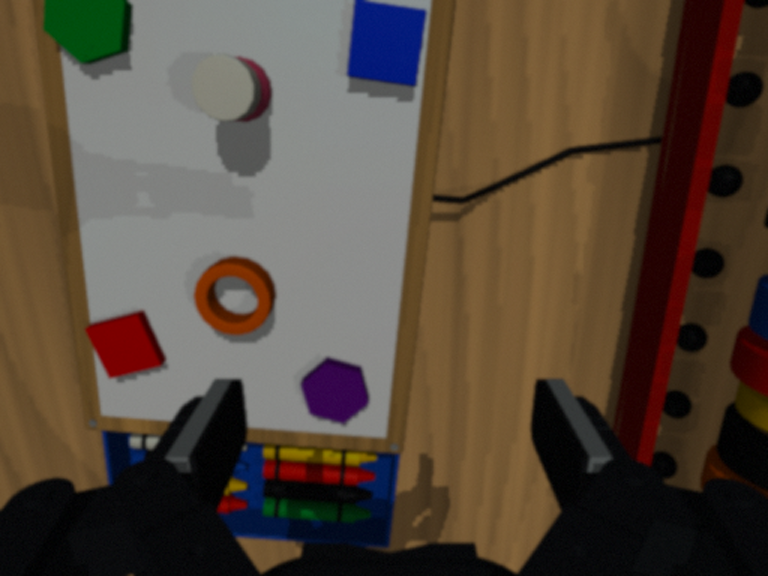

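View pics/side0.png

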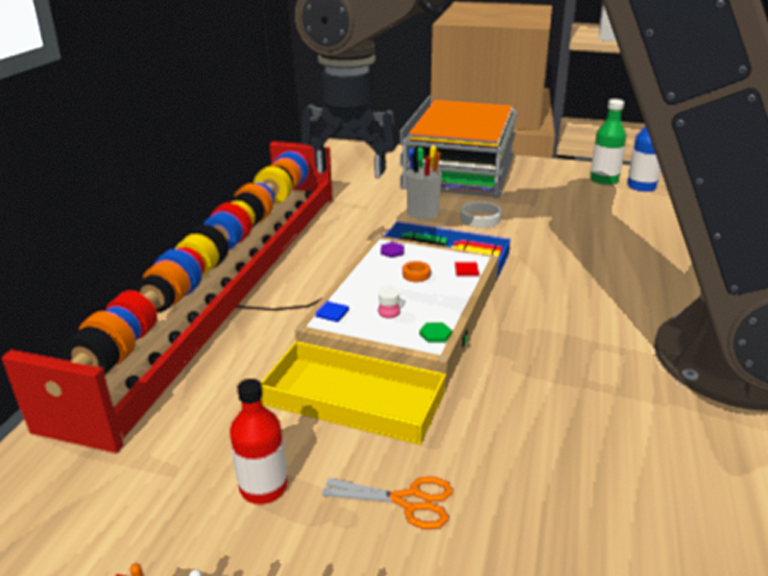

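The yellow tray is on the +y side and the crayons on -y. In the 1.5x wrist view, red is at (125,345) and green at (88,20) in the low-x lane. Purple is at (336,390) and blue at (388,42) in the high-x lane. The pot (230,88) and washi roll (235,296) stand in the middle between the lanes.

Run:
```python
from h import *
R={'red':[(0,8),(172,180)],'blue':[(110,128)],'green':[(50,75)],'purple':[(132,155)],'orange':[(6,16)],'yellow':[(22,32)]}
# windows in 1.5x pixels
W={'wrist':{'red':(80,300,175,385),'blue':(340,0,435,95),'green':(35,0,140,70),'purple':(295,350,375,430),'orange':(185,250,280,345)},
'scene':{'blue':(400,312,436,342),'green':(425,258,460,286),'purple':(300,278,335,305),'orange':(345,262,376,292)},
'side':{'red':(450,258,484,280),'blue':(312,300,352,324),'green':(415,318,456,346),'purple':(376,238,408,260),'orange':(398,258,435,285)}}
for n in W:
    s=snap(n); h=cv2.cvtColor(s['frame'],cv2.COLOR_RGB2HSV)
    for c,w in W[n].items():
        m=sum(cv2.inRange(h,(a,110,40),(b,255,255)) for a,b in R[c]); k=np.zeros_like(m); x0,y0,x1,y1=[int(v/1.5) for v in w]; k[y0:y1,x0:x1]=m[y0:y1,x0:x1]
        cs=max(cv2.findContours(k,0,2)[0],key=cv2.contourArea); P=cast(s,cs[:,0],.063 if c!='orange' else .068)[:,:2]
        r=cv2.minAreaRect((P*1000).astype(np.float32)); print(n,c,np.round(r[0],1),np.round(r[1],1),round(r[2],1),'x',(P[:,0].min()*1000).round(),(P[:,0].max()*1000).round(),'y',(P[:,1].min()*1000).round(),(P[:,1].max()*1000).round())
    if n!='wrist':
        m=cv2.inRange(h,(0,0,150),(179,40,255)); k=cv2.morphologyEx(m,cv2.MORPH_CLOSE,np.ones((25,25)))
        b={'scene':(285,225,480,350),'side':(295,230,500,360)}[n]; x0,y0,x1,y1=[int(v/1.5) for v in b]; q=np.zeros_like(k); q[y0:y1,x0:x1]=k[y0:y1,x0:x1]
        cs=max(cv2.findContours(q,0,2)[0],key=cv2.contourArea); r=cv2.minAreaRect((cast(s,cs[:,0],.055)[:,:2]*1000).astype(np.float32)); print(n,'white',r)
    if n=='wrist':
        print('box -y corners, rim left/right pts, potcap',(cast(s,np.array([(93,424),(393,450),(44,30),(447,30)])/1.5,.055)*1000).round(), (cast(s,np.array([(224,88)])/1.5,.095)*1000).round())
    if n=='scene': print('tray rim',(cast(s,np.array([(472,278),(522,290),(494,381)])/1.5,.035)*1000).round(),'pot',(cast(s,np.array([(417,287)])/1.5,.095)*1000).round())
```

```text
wrist red [442.9 -74.1] [44.8 41.9] 15.1 x 418.0 469.0 y -99.0 -49.0
wrist blue [622.2 114.8] [40.4 39.6] 82.3 x 601.0 644.0 y 93.0 137.0
wrist green [454.5 121.8] [31.7 49.8] 89.2 x 430.0 480.0 y 106.0 138.0
wrist purple [ 586.1 -109.5] [46.7 47.7] 72.1 x 563.0 608.0 y -135.0 -84.0
wrist orange [524.2 -36.3] [55.1 49.7] 43.0 x 497.0 549.0 y -63.0 -9.0
box -y corners, rim left/right pts, potcap [[ 403. -144.   55.]
 [ 628. -166.   55.]
 [ 425.  124.   55.]
 [ 658.  123.   55.]] [[539.  90.  95.]]
scene blue [624.9 114.6] [39.4 44.1] 82.8 x 602.0 649.0 y 94.0 136.0
scene green [458.5 130.6] [50.2 39.2] 13.2 x 433.0 484.0 y 108.0 153.0
scene purple [ 588.5 -109.3] [47.3 44.9] 16.3 x 563.0 614.0 y -133.0 -86.0
scene orange [526.2 -35.8] [57.9 45.2] 16.5 x 497.0 557.0 y -61.0 -11.0
scene white ((525.8703002929688, -4.4050140380859375), (359.21124267578125, 224.21514892578125), 84.25908660888672)
tray rim [[431. 193.  35.]
 [436. 304.  35.]
 [691. 287.  35.]] pot [[546.  94.  95.]]
side red [443.3 -68.6] [38.7 42.6] 14.8 x 422.0 467.0 y -94.0 -44.0
side blue [624.  118.3] [46.6 42.8] 81.2 x 602.0 646.0 y 94.0 144.0
side green [456.  133.3] [45.  47.3] 14.7 x 434.0 478.0 y 108.0 159.0
side purple [ 587.8 -109.2] [38.5 53.4] 14.7 x 566.0 609.0 y -135.0 -81.0
side orange [524.1 -30.5] [46.5 67.8] 14.7 x 499.0 550.0 y -65.0 4.0
side white ((530.14990234375, -42.73936462402344), (436.3263854980469, 221.5621795654297), 86.08250427246094)
```

Call:
step_arm(
  jaw=[0.2, 0.2, 0.2, 0.2, 0.2, 0.2, 0.2, 0.2, 0.2, 0.2, 0.2, 0.2],
  offset=[
    [2, -4, 0],
    [4.5, -9, 0],
    [7, -14, 1],
    [8.5, -17.3, 3],
    [8.5, -17.3, 6],
    [8.5, -17.3, 9],
    [8.5, -17.3, 11],
    [8.5, -17.3, 11],
    [8.5, -17.3, 11],
    [8.5, -17.3, 11],
    [8.5, -17.3, 11],
    [8.5, -17.3, 11],
  ],
  turn=[
    [0, 0, 0.03],
    [0, 0, 0.06],
    [0, 0, 0.096],
    [0, 0, 0.096],
    [0, 0, 0.096],
    [0, 0, 0.096],
    [0, 0, 0.096],
    [0, 0, 0.096],
    [0, 0, 0.096],
    [0, 0, 0.096],
    [0, 0, 0.096],
    [0, 0, 0.096],
  ],
)

```text
clock: 1.8
tcp_pos: [0.4521, 0.085, 0.1001]
tool_rot: [0.0, 0.74, 0.672, 0.0]
contact_force: [-0.2, 0.4, -0.6]
finger_gap: 0.203
grasp_force: 0.0
```

Run:
```python
from h import *
save(snap('wrist'),'pics/w1.png',1.2); r=arm.read_state(); print(r['tcp_pos'],r['tool_rot'],r['finger_gap'],r['contact_force'])
```

```text
[0.45212442 0.085034   0.1000405 ] [1.84611214e-04 7.40221880e-01 6.72362617e-01 2.11607153e-04] 0.2006016619252109 [-0.32838053  0.74102664 -0.43623533]
```

View pics/w1.png

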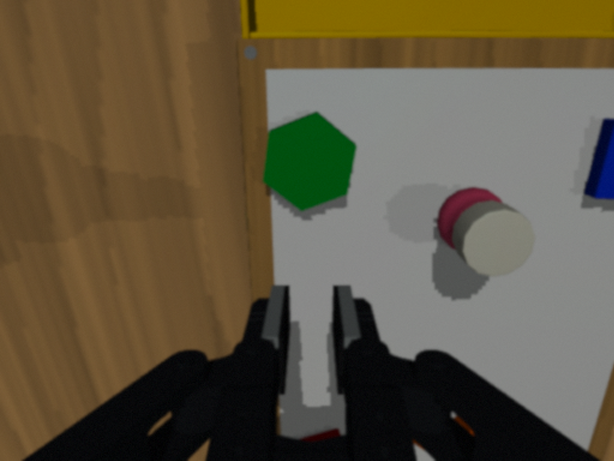

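The view is square with the box. The green hexagon at (310,160) sits straight ahead of the fingers at (312,290), and the pot at (490,235) is clear. Next I lower and push green.

Call:
step_arm(
  jaw=[0.2, 0.2, 0.2, 0.2, 0.2, 0.2, 0.2, 0.2, 0.2, 0.2, 0.2, 0.2],
  offset=[
    [0, 0, 2.5],
    [0, 0, 4.1],
    [0, 0, 4.1],
    [1, 0, 4.1],
    [2, 0, 4.1],
    [3.2, 0, 4.1],
    [4.4, 0, 4.1],
    [5.6, 0, 4.1],
    [6.8, 0, 4.1],
    [8, 0, 4.1],
    [9.2, 0, 4.1],
    [10.4, 0, 4.1],
  ],
  turn=[
    [0, 0, 0],
    [0, 0, 0],
    [0, 0, 0],
    [0, 0, 0],
    [0, 0, 0],
    [0, 0, 0],
    [0, 0, 0],
    [0, 0, 0],
    [0, 0, 0],
    [0, 0, 0],
    [0, 0, 0],
    [0, 0, 0],
  ],
)

```text
clock: 3.35
tcp_pos: [0.4621, 0.1894, 0.0588]
tool_rot: [0.0, 0.74, 0.672, 0.0]
contact_force: [0.1, 0.1, 0.3]
finger_gap: 0.201
grasp_force: 0.0
```

Run:
```python
from h import *
save(snap('wrist'),'pics/w2.png',1.2)
```

```text
(no output)
```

View pics/w2.png

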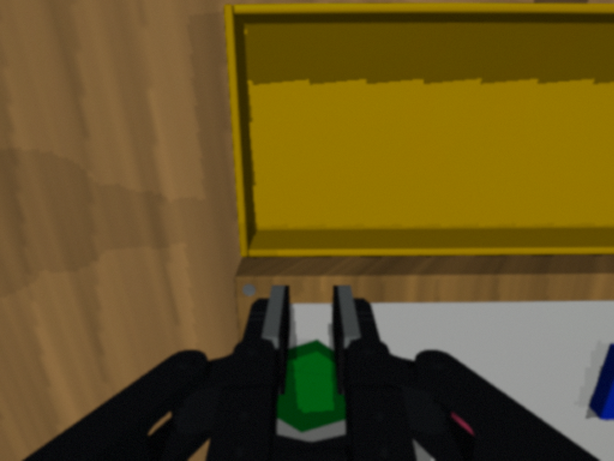

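The fingertips passed over green, which is still behind them at (312,390). The partly open fingers stand farther back than I assumed. I go back over the start spot and feel for the surface.

Call:
step_arm(
  jaw=[0.2, 0.2, 0.2, 0.2, 0.2, 0.2, 0.2, 0.2],
  offset=[
    [0, 0, -2],
    [-4, 0, -2],
    [-8, 0, -2],
    [-10.4, 0, -2],
    [-10.4, 0, 0],
    [-10.4, 0, 0.5],
    [-10.4, 0, 0.5],
    [-10.4, 0, 0.5],
  ],
  turn=[
    [0, 0, 0],
    [0, 0, 0],
    [0, 0, 0],
    [0, 0, 0],
    [0, 0, 0],
    [0, 0, 0],
    [0, 0, 0],
    [0, 0, 0],
  ],
)

```text
clock: 4.4
tcp_pos: [0.4522, 0.0853, 0.0542]
tool_rot: [0.0, 0.74, 0.673, 0.0]
contact_force: [-0.3, -0.9, 0.3]
finger_gap: 0.196
grasp_force: 0.0
```

Call:
step_arm(
  jaw=[0.2, 0.2, 0.2],
  offset=[
    [0, 0, 0.1],
    [0, 0, 0.2],
    [0, 0, 0.2],
  ],
  turn=[
    [0, 0, 0],
    [0, 0, 0],
    [0, 0, 0],
  ],
)

```text
clock: 4.78
tcp_pos: [0.452, 0.0851, 0.0518]
tool_rot: [0.0, 0.74, 0.672, 0.0]
contact_force: [-0.2, 0.2, -0.3]
finger_gap: 0.203
grasp_force: 0.0
```

Run:
```python
from h import *
a=snap('wrist');b=snap('side'); save(b,'pics/tmp.png')
f=np.hstack([cv2.resize(a['frame'],(400,300)),cv2.resize(b['frame'][140:260,190:350],(400,300))])
cv2.imwrite('pics/w3.png',f[:,:,::-1]); print(arm.read_state()['contact_force'])
```

```text
[-0.28402698  0.84158506  0.0105314 ]
```

View pics/w3.png

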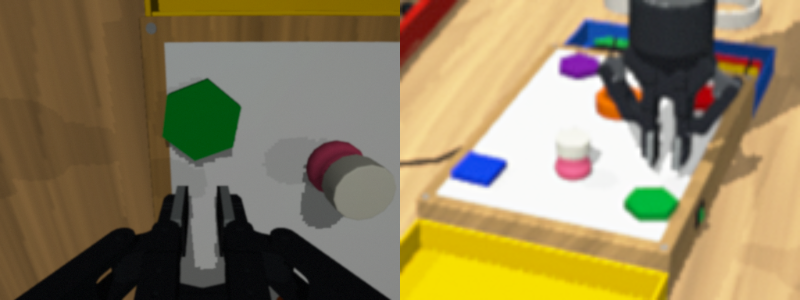

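Green hasn't moved and the tips still don't touch the surface, so I keep feeling downward.

Call:
step_arm(
  jaw=[0.2, 0.2, 0.2],
  offset=[
    [0, 0, 0.1],
    [0, 0, 0.2],
    [0, 0, 0.2],
  ],
  turn=[
    [0, 0, 0],
    [0, 0, 0],
    [0, 0, 0],
  ],
)

```text
clock: 5.25
tcp_pos: [0.452, 0.085, 0.0498]
tool_rot: [0.0, 0.74, 0.672, -0.0]
contact_force: [-1.1, -0.1, 1.1]
finger_gap: 0.197
grasp_force: 0.0
```

Call:
step_arm(
  jaw=[0.2, 0.2, 0.2],
  offset=[
    [0, 0, 0.1],
    [0, 0, 0.1],
    [0, 0, 0.1],
  ],
  turn=[
    [0, 0, 0],
    [0, 0, 0],
    [0, 0, 0],
  ],
)

```text
clock: 5.62
tcp_pos: [0.4521, 0.085, 0.0488]
tool_rot: [0.0, 0.74, 0.672, 0.0]
contact_force: [0.1, 0.8, 0.9]
finger_gap: 0.2
grasp_force: 0.0
```

Call:
step_arm(
  jaw=[0.2, 0.2, 0.2],
  offset=[
    [0, 0, 0.1],
    [0, 0, 0.1],
    [0, 0, 0.1],
  ],
  turn=[
    [0, 0, 0],
    [0, 0, 0],
    [0, 0, 0],
  ],
)

```text
clock: 6.0
tcp_pos: [0.452, 0.085, 0.0478]
tool_rot: [0.0, 0.74, 0.672, 0.0]
contact_force: [1.1, 0.4, 0.1]
finger_gap: 0.2
grasp_force: 0.0
```

Call:
step_arm(
  jaw=[0.2, 0.2, 0.2],
  offset=[
    [0, 0, 0.1],
    [0, 0, 0.1],
    [0, 0, 0.1],
  ],
  turn=[
    [0, 0, 0],
    [0, 0, 0],
    [0, 0, 0],
  ],
)

```text
clock: 6.38
tcp_pos: [0.452, 0.085, 0.0468]
tool_rot: [0.0, 0.74, 0.672, 0.0]
contact_force: [-0.8, 0.2, 0.6]
finger_gap: 0.203
grasp_force: 0.0
```

The tips are now between 55 and 60 mm, which is right for the tile edge. I push 4 cm, then check by mask.

Call:
step_arm(
  jaw=[0.2, 0.2, 0.2, 0.2, 0.2, 0.2],
  offset=[
    [0.5, 0, 0],
    [1.2, 0, 0],
    [2, 0, 0],
    [3, 0, 0],
    [4, 0, 0],
    [4, 0, 0],
  ],
  turn=[
    [0, 0, 0],
    [0, 0, 0],
    [0, 0, 0],
    [0, 0, 0],
    [0, 0, 0],
    [0, 0, 0],
  ],
)

```text
clock: 7.12
tcp_pos: [0.4559, 0.1256, 0.0468]
tool_rot: [0.0, 0.74, 0.673, 0.0]
contact_force: [-0.5, -0.9, 0.6]
finger_gap: 0.201
grasp_force: 0.0
```

```bash
cat >> h.py <<'E'
HUE={'red':[(0,5),(174,180)],'blue':[(110,128)],'green':[(50,75)],'purple':[(132,155)]}
BOX={'red':(380,-170,500,330),'green':(380,-140,700,330),'blue':(380,-140,700,330),'purple':(380,-170,700,330)}
def tiles(n='side',z=.063):
    s=snap(n); h=cv2.cvtColor(s['frame'],cv2.COLOR_RGB2HSV)
    for c in HUE:
        m=sum(cv2.inRange(h,(a,110,40),(b,255,255)) for a,b in HUE[c])
        for q in cv2.findContours(m,0,2)[0]:
            if cv2.contourArea(q)<25: continue
            p=cast(s,q[:,0],z)[:,:2]*1000; x,y=(p.min(0)+p.max(0))/2; b=BOX[c]
            if b[0]<x<b[2] and b[1]<y<b[3]:
                d=np.array([x-534,y-15]); print(n,c,int(x),int(y),'u',int(d@[.096,.995]),'v',int(d@[.995,-.096]),'size',(p.max(0)-p.min(0)).astype(int))
    return s
E
python3 - <<'E'
from h import *
tiles(); tiles('scene'); print(arm.read_state()['contact_force'])
E
```

```text
side blue 624 119 u 112 v 79 size [44 50]
side green 455 134 u 111 v -89 size [44 50]
side purple 587 -108 u -117 v 64 size [43 53]
scene red 445 -74 u -97 v -79 size [51 44]
scene blue 625 114 u 108 v 81 size [47 42]
scene green 459 132 u 109 v -85 size [48 40]
scene purple 588 -109 u -118 v 66 size [51 46]
[ 0.354979    0.23346374 -0.18316882]
```

Run:
```python
from h import *
a=snap('wrist');b=snap('side')
f=np.hstack([cv2.resize(a['frame'],(400,300)),cv2.resize(b['frame'][150:240,230:350],(400,300),interpolation=2)])
cv2.imwrite('pics/w4.png',f[:,:,::-1])
p=np.array(arm.read_state()['tcp_pos'])
for s in (a,b): print(cv2.projectPoints(p,cv2.Rodrigues(s['R'])[0],s['t'],s['K'],s['D'])[0].ravel())
```

```text
[259.64623892 230.65036408]
[290.65235196 224.72357572]
```

View pics/w4.png

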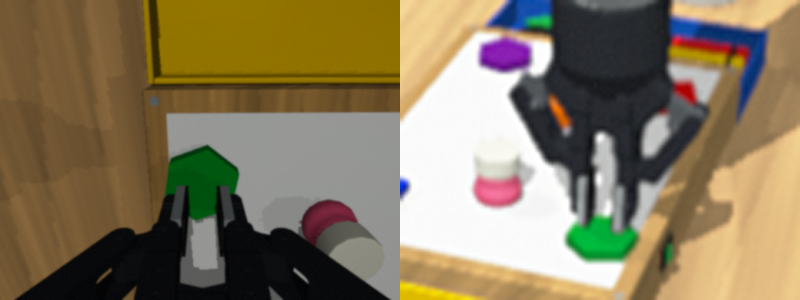

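Run:
```python
from h import *
b=snap('side'); p=np.array(arm.read_state()['tcp_pos']); u=np.array([.096,.995,0]);v=np.array([.995,-.096,0])
for du in (0,.011):
  for z in (.047,.055,.06,.065,.07):
    q=np.array([p+du*u+s*.012*v for s in(1,-1)]); q[:,2]=z
    print(du,z,cv2.projectPoints(q,cv2.Rodrigues(b['R'])[0],b['t'],b['K'],b['D'])[0].ravel().round(1))
cv2.imwrite('pics/w5.png',cv2.resize(b['frame'][190:235,260:320],(800,600),interpolation=0)[:,:,::-1])
```

```text
0 0.047 [285.6 223.6 295.7 225.7]
0 0.055 [285.7 220.7 295.9 222.8]
0 0.06 [285.7 218.8 295.9 220.9]
0 0.065 [285.8 217.  296.  219.1]
0 0.07 [285.9 215.2 296.1 217.2]
0.011 0.047 [284.1 226.2 294.3 228.3]
0.011 0.055 [284.2 223.3 294.4 225.4]
0.011 0.06 [284.2 221.4 294.5 223.6]
0.011 0.065 [284.3 219.6 294.6 221.7]
0.011 0.07 [284.3 217.7 294.7 219.8]
```

View pics/w5.png

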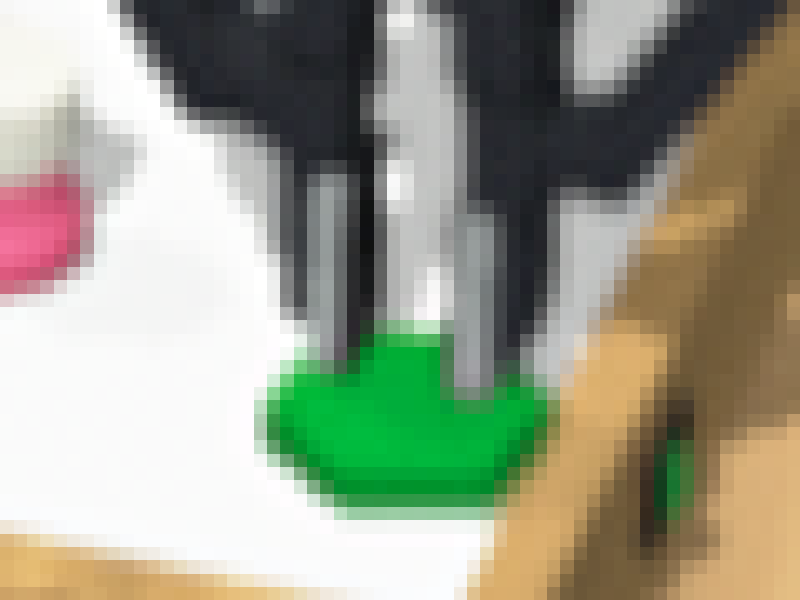

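In this crop the fingertips at (340,370) and (475,395) lie over the green tile, about 65–70 mm up. The real setback is near 20 mm, so I go back and feel down further.

Call:
step_arm(
  jaw=[0.2, 0.2, 0.2, 0.2, 0.2, 0.2, 0.2],
  offset=[
    [0, 0, -0.5],
    [-2, 0, -0.5],
    [-4, 0, -0.5],
    [-4, 0, 0],
    [-4, 0, 0.4],
    [-4, 0, 0.7],
    [-4, 0, 0.7],
  ],
  turn=[
    [0, 0, 0],
    [0, 0, 0],
    [0, 0, 0],
    [0, 0, 0],
    [0, 0, 0],
    [0, 0, 0],
    [0, 0, 0],
  ],
)

```text
clock: 8.25
tcp_pos: [0.4519, 0.0854, 0.0395]
tool_rot: [-0.0, 0.74, 0.673, -0.0]
contact_force: [0.0, 0.1, 0.6]
finger_gap: 0.203
grasp_force: 0.0
```

Call:
step_arm(
  jaw=[0.2, 0.2, 0.2],
  offset=[
    [0, 0, 0.1],
    [0, 0, 0.2],
    [0, 0, 0.2],
  ],
  turn=[
    [0, 0, 0],
    [0, 0, 0],
    [0, 0, 0],
  ],
)

```text
clock: 8.62
tcp_pos: [0.452, 0.0851, 0.0378]
tool_rot: [0.0, 0.74, 0.672, 0.0]
contact_force: [0.3, 0.2, -0.0]
finger_gap: 0.197
grasp_force: 0.0
```

Run:
```python
from h import *
b=snap('side'); p=np.array(arm.read_state()['tcp_pos']); print(p,arm.read_state()['contact_force']); u=np.array([.096,.995,0]);v=np.array([.995,-.096,0])
for z in (.04,.055,.06,.065):
    q=np.array([p+.011*u+s*.012*v for s in(1,-1)]); q[:,2]=z
    print(z,cv2.projectPoints(q,cv2.Rodrigues(b['R'])[0],b['t'],b['K'],b['D'])[0].ravel().round(1))
cv2.imwrite('pics/w6.png',cv2.resize(b['frame'][180:225,260:320],(800,600),interpolation=0)[:,:,::-1])
```

```text
[0.45202793 0.08501971 0.03781103] [ 0.73393699 -0.01918991 -0.74711172]
0.04 [289.3 219.4 299.2 221.5]
0.055 [289.5 214.1 299.5 216.1]
0.06 [289.6 212.3 299.6 214.3]
0.065 [289.6 210.4 299.6 212.4]
```

View pics/w6.png

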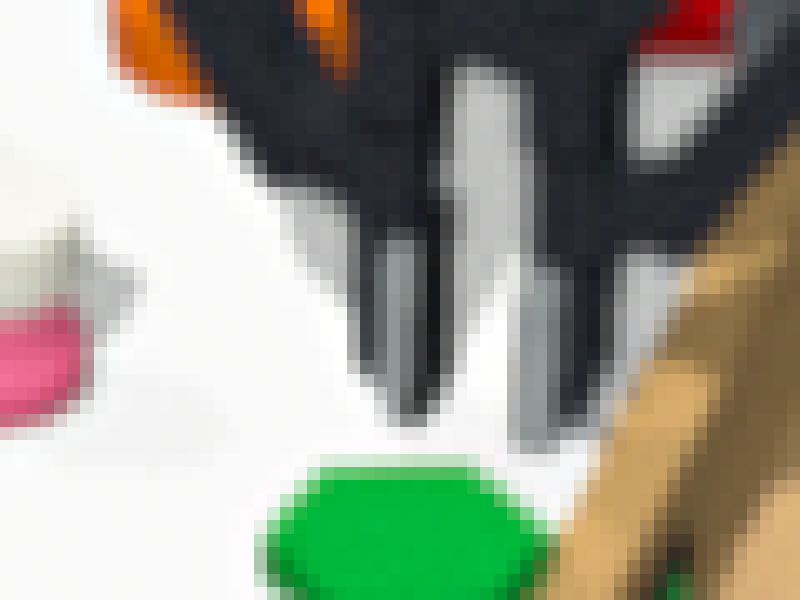

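The tips at (405,425) and (545,450) are now at about 60 mm. I go another 2 mm down, then push.

Call:
step_arm(
  jaw=[0.2, 0.2, 0.2],
  offset=[
    [0, 0, 0.1],
    [0, 0, 0.2],
    [0, 0, 0.2],
  ],
  turn=[
    [0, 0, 0],
    [0, 0, 0],
    [0, 0, 0],
  ],
)

```text
clock: 9.05
tcp_pos: [0.452, 0.085, 0.0357]
tool_rot: [-0.0, 0.74, 0.672, -0.0]
contact_force: [0.3, 0.8, 0.4]
finger_gap: 0.201
grasp_force: 0.0
```

Call:
step_arm(
  jaw=[0.2, 0.2, 0.2, 0.2, 0.2, 0.2],
  offset=[
    [0.5, 0, 0],
    [1.2, 0, 0],
    [2, 0, 0],
    [3, 0, 0],
    [4, 0, 0],
    [4, 0, 0],
  ],
  turn=[
    [0, 0, 0],
    [0, 0, 0],
    [0, 0, 0],
    [0, 0, 0],
    [0, 0, 0],
    [0, 0, 0],
  ],
)

```text
clock: 9.8
tcp_pos: [0.4559, 0.1256, 0.0358]
tool_rot: [0.0, 0.74, 0.673, 0.0]
contact_force: [-0.6, 0.5, 0.3]
finger_gap: 0.201
grasp_force: 0.0
```

Run:
```python
from h import *
tiles(); tiles('scene'); print(arm.read_state()['contact_force'])
```

```text
side red 436 -71 u -95 v -88 size [29 44]
side blue 624 119 u 112 v 79 size [44 50]
side green 461 159 u 136 v -86 size [46 54]
side purple 587 -108 u -117 v 64 size [43 53]
scene red 445 -74 u -97 v -79 size [51 44]
scene blue 625 114 u 108 v 81 size [47 42]
scene green 462 155 u 133 v -84 size [53 42]
scene purple 588 -109 u -118 v 66 size [51 46]
[-0.72102093  0.49564047 -0.56875867]
```

Green now moves, and is at u≈133. I finish the push and lift.

Call:
step_arm(
  jaw=[0.2, 0.2, 0.2, 0.2, 0.2, 0.2, 0.2, 0.2, 0.2, 0.2, 0.2, 0.2],
  offset=[
    [1, 0, 0],
    [2, 0, 0],
    [3, 0, 0],
    [4, 0, 0],
    [5, 0, 0],
    [6, 0, 0],
    [7, 0, 0],
    [8, 0, 0],
    [8, 0, 0],
    [7.5, 0, -3],
    [7.5, 0, -8],
    [7.5, 0, -8],
  ],
  turn=[
    [0, 0, 0],
    [0, 0, 0],
    [0, 0, 0],
    [0, 0, 0],
    [0, 0, 0],
    [0, 0, 0],
    [0, 0, 0],
    [0, 0, 0],
    [0, 0, 0],
    [0, 0, 0],
    [0, 0, 0],
    [0, 0, 0],
  ],
)

```text
clock: 11.4
tcp_pos: [0.4644, 0.1996, 0.1186]
tool_rot: [0.001, 0.74, 0.672, 0.003]
contact_force: [1.0, 0.5, -0.5]
finger_gap: 0.2
grasp_force: 0.0
```

Run:
```python
from h import *
tiles(); s=tiles('scene'); save(s,'pics/s7.png'); tiles('wrist',.01)
```

```text
side red 437 -70 u -94 v -88 size [30 52]
side blue 624 119 u 112 v 79 size [44 50]
side green 450 250 u 225 v -105 size [41 57]
scene red 445 -74 u -97 v -79 size [51 44]
scene blue 625 114 u 108 v 81 size [47 42]
scene purple 588 -109 u -118 v 66 size [51 46]
wrist blue 658 74 u 71 v 118 size [60 61]
wrist green 455 201 u 178 v -95 size [51 22]
```

Call:
step_arm(
  jaw=[0.2, 0.2, 0.2, 0.2, 0.2, 0.2, 0.2, 0.2, 0.2, 0.2],
  offset=[
    [-3, 4, 0],
    [-6, 8, 0],
    [-9, 12, 0],
    [-11, 16.9, 0],
    [-11, 16.9, 0],
    [-11, 16.9, 0],
    [-11, 16.9, 4],
    [-11, 16.9, 7],
    [-11, 16.9, 8],
    [-11, 16.9, 8],
  ],
  turn=[
    [0, 0, 0],
    [0, 0, 0],
    [0, 0, 0],
    [0, 0, 0],
    [0, 0, 0],
    [0, 0, 0],
    [0, 0, 0],
    [0, 0, 0],
    [0, 0, 0],
    [0, 0, 0],
  ],
)

```text
clock: 12.8
tcp_pos: [0.6202, 0.0744, 0.0358]
tool_rot: [-0.0, 0.74, 0.673, -0.0]
contact_force: [-0.4, -1.1, 0.8]
finger_gap: 0.196
grasp_force: 0.0
```

Run:
```python
from h import *
print('at box top height');tiles();tiles('scene'); print('at tray floor'); tiles('side',.012); tiles('scene',.012); print(arm.read_state()['tcp_pos'])
```

```text
at box top height
side red 444 -68 u -92 v -81 size [44 50]
side blue 624 119 u 112 v 79 size [44 50]
side green 449 251 u 227 v -106 size [41 56]
side purple 587 -108 u -117 v 64 size [43 53]
scene red 445 -74 u -97 v -79 size [50 44]
scene blue 625 114 u 108 v 81 size [47 42]
scene purple 588 -109 u -119 v 66 size [51 45]
at tray floor
side red 457 -160 u -181 v -59 size [48 54]
side blue 653 44 u 40 v 115 size [48 55]
side green 463 188 u 166 v -87 size [44 60]
scene red 396 -91 u -118 v -126 size [51 47]
scene blue 583 106 u 96 v 40 size [49 44]
scene purple 545 -128 u -141 v 24 size [54 47]
[0.62095928 0.07399545 0.03668189]
```

Call:
step_arm(
  jaw=[0.2, 0.2, 0.2, 0.2, 0.2, 0.2, 0.2, 0.2, 0.2, 0.2, 0.2, 0.2],
  offset=[
    [0.5, 0, 0],
    [1.2, 0, 0],
    [2, 0, 0],
    [3, 0, 0],
    [4, 0, 0],
    [5.2, 0, 0],
    [7, 0, 0],
    [9.5, 0, 0],
    [12.5, 0, 0],
    [12.5, 0, 0],
    [11.5, 0, -3],
    [11.5, 0, -8],
  ],
  turn=[
    [0, 0, 0],
    [0, 0, 0],
    [0, 0, 0],
    [0, 0, 0],
    [0, 0, 0],
    [0, 0, 0],
    [0, 0, 0],
    [0, 0, 0],
    [0, 0, 0],
    [0, 0, 0],
    [0, 0, 0],
    [0, 0, 0],
  ],
)

```text
clock: 14.5
tcp_pos: [0.6308, 0.1874, 0.1151]
tool_rot: [-0.001, 0.74, 0.672, -0.002]
contact_force: [-0.1, 0.6, 0.6]
finger_gap: 0.198
grasp_force: 0.0
```

Run:
```python
from h import *
tiles('side',.012); tiles('scene',.012); tiles('wrist',.012); print(arm.read_state()['tcp_pos'])
```

```text
side red 457 -160 u -181 v -59 size [48 54]
side blue 637 183 u 177 v 87 size [50 64]
side green 463 189 u 166 v -87 size [44 60]
scene red 395 -91 u -119 v -127 size [53 47]
scene blue 619 194 u 186 v 67 size [51 35]
scene purple 545 -128 u -141 v 24 size [54 47]
wrist blue 628 191 u 184 v 76 size [44 43]
wrist green 443 202 u 177 v -107 size [58 21]
[0.63280417 0.18822448 0.11845415]
```

Run:
```python
from h import *
a=snap('wrist')['frame'];b=snap('side')['frame'];c=snap('scene')['frame']
r=lambda f:cv2.resize(f,(400,300),interpolation=2)
f=np.vstack([np.hstack([r(a),r(b[185:300,165:318])]),np.hstack([r(c[165:270,240:380]),r(b[200:260,215:305])])])
cv2.imwrite('pics/v10.png',f[:,:,::-1])
```

```text
(no output)
```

View pics/v10.png

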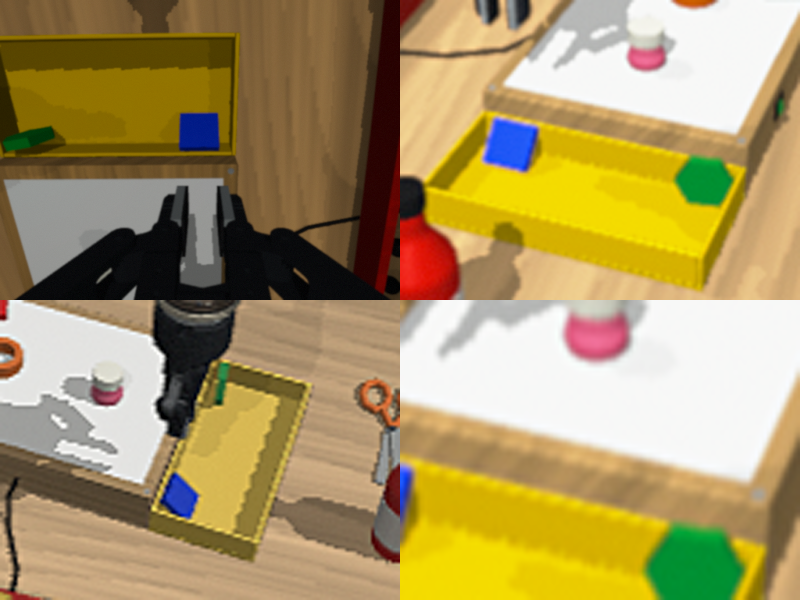

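The last view shows both tiles inside the yellow tray, leaning on its near wall: green at (30,140) and blue at (200,130) in the wrist part. The pot and roll have not moved. I'll push red and purple off faster so they clear these two.

Call:
step_arm(
  jaw=[0.2, 0.2, 0.2, 0.2, 0.2, 0.2, 0.2, 0.2, 0.2, 0.2, 0.2, 0.2],
  offset=[
    [-4, -2, 0],
    [-8.5, -4, 0],
    [-13, -6.5, 0],
    [-17.5, -9, 0],
    [-22, -11, 0],
    [-26, -13, 0],
    [-30, -15, 0],
    [-31.9, -16.1, 0],
    [-31.9, -16.1, 0],
    [-31.9, -16.1, 4],
    [-31.9, -16.1, 6],
    [-31.9, -16.1, 6],
  ],
  turn=[
    [0, 0, 0],
    [0, 0, 0],
    [0, 0, 0],
    [0, 0, 0],
    [0, 0, 0],
    [0, 0, 0],
    [0, 0, 0],
    [0, 0, 0],
    [0, 0, 0],
    [0, 0, 0],
    [0, 0, 0],
    [0, 0, 0],
  ],
)

```text
clock: 16.3
tcp_pos: [0.4405, -0.1129, 0.0544]
tool_rot: [-0.002, 0.74, 0.673, -0.001]
contact_force: [0.4, 0.5, 0.7]
finger_gap: 0.201
grasp_force: 0.0
```

Run:
```python
from h import *
p=arm.read_state()['tcp_pos']; d=(p[:2]*1000-[534,15]); print(p,'u',d@[.096,.995],'v',d@[.995,-.096]); tiles('scene'); tiles('wrist')
```

```text
[ 0.44049294 -0.11289256  0.05437154] u -136.22977808692897 v -80.76183749390985
scene red 445 -74 u -97 v -79 size [51 44]
scene blue 659 198 u 194 v 107 size [49 33]
scene purple 588 -109 u -118 v 66 size [51 46]
wrist red 442 -74 u -97 v -82 size [47 49]
wrist purple 565 -110 u -121 v 43 size [14 37]
```

Call:
step_arm(
  jaw=[0.2, 0.2, 0.2, 0.2, 0.2, 0.2, 0.2, 0.2, 0.2, 0.2, 0.2, 0.2],
  offset=[
    [-0.5, 0, 0],
    [-0.5, 0, 1.2],
    [-0.5, 0, 2],
    [-0.5, 0, 2],
    [0.3, 0, 2],
    [1, 0, 2],
    [2, 0, 2],
    [3.2, 0, 2],
    [4.5, 0, 2],
    [6, 0, 2],
    [7.5, 0, 2],
    [9, 0, 2],
  ],
  turn=[
    [0, 0, 0],
    [0, 0, 0],
    [0, 0, 0],
    [0, 0, 0],
    [0, 0, 0],
    [0, 0, 0],
    [0, 0, 0],
    [0, 0, 0],
    [0, 0, 0],
    [0, 0, 0],
    [0, 0, 0],
    [0, 0, 0],
  ],
)

```text
clock: 17.9
tcp_pos: [0.4496, -0.0232, 0.0358]
tool_rot: [0.0, 0.74, 0.672, 0.0]
contact_force: [0.4, -0.9, 0.4]
finger_gap: 0.203
grasp_force: 0.2
```

Run:
```python
from h import *
p=arm.read_state()['tcp_pos']; d=(p[:2]*1000-[534,15]); print(p,'u',d@[.096,.995],'v',d@[.995,-.096]); tiles('scene'); tiles('side')
```

```text
[ 0.44963634 -0.02316235  0.03583061] u -46.070453771944386 v -80.27825130318736
scene red 461 5 u -16 v -70 size [48 43]
scene blue 659 198 u 194 v 107 size [49 33]
scene purple 588 -109 u -118 v 66 size [51 46]
side red 459 9 u -13 v -73 size [40 55]
side blue 610 246 u 237 v 53 size [46 57]
side green 449 252 u 227 v -106 size [41 55]
side purple 587 -108 u -117 v 64 size [43 53]
```

Call:
step_arm(
  jaw=[0.2, 0.2, 0.2, 0.2, 0.2, 0.2, 0.2],
  offset=[
    [-0.5, 0.8, 0],
    [0.8, 0.8, 0],
    [2, 0.8, 0],
    [3.5, 0.8, 0],
    [5, 0.8, 0],
    [6.5, 0.8, 0],
    [8, 0.8, 0],
  ],
  turn=[
    [0, 0, 0],
    [0, 0, 0],
    [0, 0, 0],
    [0, 0, 0],
    [0, 0, 0],
    [0, 0, 0],
    [0, 0, 0],
  ],
)

```text
clock: 18.88
tcp_pos: [0.4652, 0.0558, 0.0358]
tool_rot: [0.0, 0.74, 0.672, 0.0]
contact_force: [-0.5, -0.3, -0.8]
finger_gap: 0.202
grasp_force: 0.1
```

Run:
```python
from h import *
p=arm.read_state()['tcp_pos']; d=(p[:2]*1000-[534,15]); print(p,'u',d@[.096,.995],'v',d@[.995,-.096]); tiles('scene'); tiles('side')
```

```text
[0.46520708 0.05581649 0.03582034] u 34.00828950132025 v -72.36733789237354
scene red 467 84 u 62 v -72 size [47 43]
scene blue 659 198 u 194 v 107 size [49 33]
scene purple 588 -109 u -118 v 66 size [51 46]
side red 466 88 u 66 v -74 size [40 55]
side blue 610 247 u 238 v 53 size [46 59]
side green 449 251 u 227 v -106 size [41 55]
side purple 588 -108 u -117 v 66 size [39 53]
```

Call:
step_arm(
  jaw=[0.2, 0.2, 0.2, 0.2, 0.2, 0.2, 0.2, 0.2, 0.2, 0.2],
  offset=[
    [1.5, 0, 0],
    [3, 0, 0],
    [5, 0, 0],
    [7.5, 0, 0],
    [11, 0, 0],
    [15.5, 0, 0],
    [15.5, 0, 0],
    [15, 0, -3],
    [15, 0, -8],
    [15, 0, -8],
  ],
  turn=[
    [0, 0, 0],
    [0, 0, 0],
    [0, 0, 0],
    [0, 0, 0],
    [0, 0, 0],
    [0, 0, 0],
    [0, 0, 0],
    [0, 0, 0],
    [0, 0, 0],
    [0, 0, 0],
  ],
)

```text
clock: 20.23
tcp_pos: [0.4807, 0.2041, 0.1187]
tool_rot: [0.001, 0.74, 0.672, 0.002]
contact_force: [-0.4, -0.4, 0.0]
finger_gap: 0.203
grasp_force: 0.0
```

Run:
```python
from h import *
p=arm.read_state()['tcp_pos']; d=(p[:2]*1000-[534,15]); print(p,'u',d@[.096,.995],'v',d@[.995,-.096]); tiles('scene',.01); tiles('side',.01);tiles('wrist',.01)
```

```text
[0.48072746 0.20406769 0.1186692 ] u 183.00818354063577 v -71.1566776465687
scene red 497 267 u 248 v -60 size [56 48]
scene blue 617 193 u 186 v 66 size [51 35]
scene green 456 226 u 202 v -97 size [51 45]
scene purple 543 -128 u -141 v 23 size [54 48]
side red 499 257 u 237 v -57 size [43 25]
side blue 639 180 u 174 v 88 size [51 63]
side green 461 226 u 203 v -92 size [34 52]
wrist red 496 269 u 249 v -61 size [51 51]
wrist blue 639 190 u 184 v 87 size [57 45]
wrist green 454 225 u 202 v -99 size [44 48]
```

Red lies flat in the tray and green has been knocked flat too. Next is purple.

Call:
step_arm(
  jaw=[0.2, 0.2, 0.2, 0.2, 0.2, 0.2, 0.2, 0.2, 0.2, 0.2, 0.2, 0.2],
  offset=[
    [-4, 1.6, 0],
    [-8.5, 3.4, 0],
    [-13, 5.2, 0],
    [-17.5, 7, 0],
    [-22, 8.8, 0],
    [-26.5, 10.6, 0],
    [-31, 12.4, 0],
    [-34.6, 13.8, 0],
    [-34.6, 13.8, 0],
    [-34.6, 13.8, 4],
    [-34.6, 13.8, 8],
    [-34.6, 13.8, 8],
  ],
  turn=[
    [0, 0, 0],
    [0, 0, 0],
    [0, 0, 0],
    [0, 0, 0],
    [0, 0, 0],
    [0, 0, 0],
    [0, 0, 0],
    [0, 0, 0],
    [0, 0, 0],
    [0, 0, 0],
    [0, 0, 0],
    [0, 0, 0],
  ],
)

```text
clock: 21.88
tcp_pos: [0.5836, -0.1528, 0.0347]
tool_rot: [-0.0, 0.74, 0.673, -0.0]
contact_force: [-0.8, -0.0, 0.7]
finger_gap: 0.197
grasp_force: 0.0
```

Call:
step_arm(
  jaw=[0.2, 0.2, 0.2, 0.2, 0.2, 0.2, 0.2, 0.2, 0.2],
  offset=[
    [0, 0, 0],
    [0.5, 0, 0],
    [1, 0, 0],
    [2, 0, 0],
    [3, 0, 0],
    [4.2, 0, 0],
    [5.5, 0, 0],
    [7, 0, 0],
    [8, 0, 0],
  ],
  turn=[
    [0, 0, 0],
    [0, 0, 0],
    [0, 0, 0],
    [0, 0, 0],
    [0, 0, 0],
    [0, 0, 0],
    [0, 0, 0],
    [0, 0, 0],
    [0, 0, 0],
  ],
)

```text
clock: 23.0
tcp_pos: [0.5915, -0.0729, 0.0358]
tool_rot: [0.0, 0.74, 0.673, 0.0]
contact_force: [-0.4, -1.1, -0.3]
finger_gap: 0.2
grasp_force: 0.1
```

Run:
```python
from h import *
p=arm.read_state()['tcp_pos']; d=(p[:2]*1000-[534,15]); print(p,'u',d@[.096,.995],'v',d@[.995,-.096]); tiles('scene'); tiles('side')
```

```text
[ 0.59150978 -0.07291586  0.03584341] u -81.95534203626777 v 65.66214966567651
scene blue 659 198 u 194 v 107 size [49 33]
scene green 505 229 u 210 v -48 size [49 43]
scene purple 595 -42 u -50 v 66 size [50 45]
side red 482 316 u 295 v -79 size [39 23]
side blue 610 247 u 238 v 53 size [46 59]
side green 447 288 u 263 v -112 size [31 47]
side purple 593 -42 u -51 v 64 size [42 58]
```

Call:
step_arm(
  jaw=[0.2, 0.2, 0.2, 0.2, 0.2, 0.2, 0.2, 0.2, 0.2],
  offset=[
    [0.8, 0, 0],
    [2, 0, 0],
    [3.4, 0, 0],
    [4.8, 0, 0],
    [6.2, 0, 0],
    [7.6, 0, 0],
    [9, 0, 0],
    [10.4, 0, 0],
    [11.2, 0, 0],
  ],
  turn=[
    [0, 0, 0],
    [0, 0, 0],
    [0, 0, 0],
    [0, 0, 0],
    [0, 0, 0],
    [0, 0, 0],
    [0, 0, 0],
    [0, 0, 0],
    [0, 0, 0],
  ],
)

```text
clock: 24.22
tcp_pos: [0.6022, 0.0384, 0.0358]
tool_rot: [0.0, 0.74, 0.673, 0.0]
contact_force: [-0.3, -0.5, 0.3]
finger_gap: 0.201
grasp_force: 0.1
```

Run:
```python
from h import *
p=arm.read_state()['tcp_pos']; d=(p[:2]*1000-[534,15]); print(p,'u',d@[.096,.995],'v',d@[.995,-.096]); tiles('scene'); tiles('side')
```

```text
[0.60220032 0.03840893 0.03581679] u 29.839114330789883 v 65.61206574695063
scene blue 659 198 u 194 v 107 size [49 33]
scene green 505 229 u 210 v -48 size [49 43]
scene purple 605 68 u 60 v 65 size [49 45]
side red 482 316 u 295 v -79 size [39 23]
side blue 610 246 u 237 v 53 size [46 57]
side green 447 288 u 263 v -112 size [31 47]
side purple 602 68 u 60 v 63 size [44 59]
```

Call:
step_arm(
  jaw=[0.2, 0.2, 0.2, 0.2, 0.2, 0.2, 0.2, 0.2, 0.2, 0.2],
  offset=[
    [1.5, 0, 0],
    [3, 0, 0],
    [5, 0, 0],
    [7.7, 0, 0],
    [11.3, 0, 0],
    [15.8, 0, 0],
    [15.8, 0, 0],
    [15, 0, -3],
    [15, 0, -8],
    [15, 0, -8],
  ],
  turn=[
    [0, 0, 0],
    [0, 0, 0],
    [0, 0, 0],
    [0, 0, 0],
    [0, 0, 0],
    [0, 0, 0],
    [0, 0, 0],
    [0, 0, 0],
    [0, 0, 0],
    [0, 0, 0],
  ],
)

```text
clock: 25.58
tcp_pos: [0.618, 0.1868, 0.1195]
tool_rot: [0.002, 0.74, 0.672, 0.003]
contact_force: [0.2, 0.2, -1.3]
finger_gap: 0.193
grasp_force: 0.0
```

Call:
step_arm(
  jaw=[0.2, 0.2, 0.2, 0.2, 0.2],
  offset=[
    [-4, 0, -4],
    [-8, 0, -8],
    [-12, 0, -8],
    [-16, 0, -8],
    [-16, 0, -8],
  ],
  turn=[
    [0, 0, 0],
    [0, 0, 0],
    [0, 0, 0],
    [0, 0, 0],
    [0, 0, 0],
  ],
)

```text
clock: 26.2
tcp_pos: [0.6007, 0.0251, 0.1951]
tool_rot: [-0.0, 0.741, 0.671, -0.0]
contact_force: [0.4, -0.3, -1.0]
finger_gap: 0.2
grasp_force: 0.0
```

Run:
```python
from h import *
for n in('scene','side','wrist'): tiles(n,.012)
a=snap('scene'); h=cv2.cvtColor(a['frame'],cv2.COLOR_RGB2HSV)
for n,r,z in (('orange',(6,16),.068),('pink',(160,173),.07)):
    for q in cv2.findContours(cv2.inRange(h,(r[0],110,60),(r[1],255,255)),0,2)[0]:
        if cv2.contourArea(q)>15:
            p=cast(a,q[:,0],z)[:,:2].mean(0)*1000
            if 420<p[0]<640 and -150<p[1]<170: print(n,p)
```

```text
scene red 499 268 u 248 v -58 size [56 48]
scene blue 619 193 u 185 v 67 size [51 33]
scene green 458 226 u 202 v -95 size [51 45]
scene purple 612 214 u 206 v 59 size [54 43]
side red 499 259 u 239 v -58 size [42 25]
side blue 641 180 u 174 v 91 size [43 60]
side green 460 228 u 205 v -93 size [34 51]
side purple 627 202 u 196 v 75 size [48 69]
orange [526.21148018 -35.03624447]
pink [553.07754947  93.68031529]
```

Run:
```python
from h import *
a=snap('scene'); w0=cv2.imread('pics/scene0.png'); w0=cv2.cvtColor(cv2.resize(w0,(512,384),interpolation=cv2.INTER_AREA),cv2.COLOR_BGR2RGB)
for f in (w0,a['frame']):
    h=cv2.cvtColor(f,cv2.COLOR_RGB2HSV)
    for r in ((6,16),(160,173)):
        m=cv2.inRange(h,(r[0],110,60),(r[1],255,255)); k=np.zeros_like(m); k[170:210,225:290]=m[170:210,225:290]; M=cv2.moments(k,True); print(r,M['m00'],M['m10']/M['m00'],M['m01']/M['m00'])
tiles('scene',.012); print(arm.read_state()['clock'])
print(arm.finish_job())
```

```text
(6, 16) 144.0 240.48611111111111 184.86805555555554
(160, 173) 42.0 277.0238095238095 198.45238095238096
(6, 16) 150.0 240.02666666666667 184.66
(160, 173) 43.0 277.25581395348837 198.5581395348837
scene red 499 268 u 248 v -58 size [56 48]
scene blue 619 193 u 185 v 67 size [51 33]
scene green 458 226 u 202 v -95 size [51 45]
scene purple 612 214 u 206 v 59 size [54 43]
26.5
the job is handed in; nothing more can be done
None
```

I swept all four tiles off the light box into the yellow tray and handed the job in at 26.5 s; the paint pot and washi roll stayed where they were, red and green measure as lying flat, and blue and purple appear to be leaning inside the tray.

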